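Shut and lock the lamp cover of a bench photometer

TASK

Shut the grey lamp cover on the sloping face of the bench photometer and lock it with its winged quarter-turn fastener: turn the wing into line with the slot and the two ribs on the cover, push it fully in, and turn it a quarter turn clockwise to its stop so that it stays in and holds the cover shut. Do not disturb the bottle, the beaker or the jar, and let go at the end.

Things in the scene. Friction and masses are not known exactly. Their poses are not given: they have to be found in the camera images.
- housing: Bench photometer: cream console 300 mm deep, 240 mm wide, 60 mm high in front, 210 mm at the back, its upper face sloping 30 degrees down to the front; fixed to the bench. Origin on the bench under it, 130 mm behind its front; -x is its front.
- panel: The console's fixed sloping face (plane z = 0). Origin: where the fastener's axis meets it when the cover is shut. x up the slope, y level along it, z square out of it (30 deg from vertical). Face: x -120..180, y -120..120 mm. In the lamp well under the cover is a steel keeper plate, top 12 mm below the face, 4 mm thick, with a 9 x 36 mm slot along x centred on the axis.
- cover (a joint): Opening (rad) of the grey plastic cover, 145 mm up the slope, 150 wide, 5 thick; 0 shut on the face, 1.2 most open. Hinge line: parallel to panel y through panel (115, 0, 0) mm, at its upper edge; opening lifts the lower edge. Stiff hinge (0.25 N m): it stays where left; about 1 to 3 N on the lower edge moves it.
- cover_edge (a point): Middle of the cover's lower, free edge on its outer surface, 150 mm from the hinge line; moves with the cover. x towards the hinge, y along the edge, z square out of the cover; same axes as panel when shut.
- wing_center (a point): Centre of the fastener's black wing: 44 mm long (x), 12 thick (y), 24 high (z, outward along the axis), on a 26 mm disc 5 mm thick on a bare stud; mid-width of the cover, 35 mm from its free edge. With the cover shut it is on panel's z axis: z = 38 mm sprung out, 26 locked, 23 fully in.
- stud (a joint): How far (m) the fastener is pushed in: 0 sprung out, 0.015 fully in, 0.012 locked and let go. Spring 4 N to 7 N outward. With the cover shut its cross pin (26 mm long, 6 thick, parallel to the wing) stops on the keeper plate after 2 mm unless within about 8 deg of the slot. It must go in over 12 mm to turn under the plate.
- wing (a joint): Turn of the wing (rad), clockwise positive seen from outside. 0: in line with the slot and two small steel ribs on the cover (up the slope, panel x). 1.57: stop, across the slope, locked if in. Turns back to -0.7. Friction 0.04 N m. With the cover shut the wing lies along panel (cos, -sin, 0) of this angle. Past about 30 deg under the plate the pin is caught and the wing may be let go.
- reagent_bottle: Bystander: amber bottle, 66 mm wide, 150 mm tall, origin at its foot; left alone.
- beaker: Bystander: glass beaker, 72 mm wide, 90 mm tall, origin at its foot; left alone.
- jar: Bystander: white jar with black lid, 52 mm wide, 70 mm tall, origin at its foot; left alone.

How it is judged (in metres and radians):
On the way, in this order (a step that is already met when the one before it is completed fails the run):
1. the cover is shut (value of joint cover below 0.05 rad), for 0.1 s.
2. with the cover shut, the fastener is pushed in through the slot (value of joint stud above 0.0115 m and value of joint cover below 0.05 rad).
At the end, for the whole second after the job is handed in: The cover is shut (within 0.04 rad), the fastener stays in by at least 10 mm, and the wing is turned at least 1.25 rad clockwise from the slot line (stop at 1.57) (value of joint cover below 0.04 rad and value of joint stud above 0.01 m and value of joint wing above 1.25 rad); the robot touches nothing.
It fails at once if the reagent bottle is moved by more than 30 mm (distance of reagent_bottle from where it was at the start of the episode above 0.03 m).
It fails at once if the beaker is moved by more than 30 mm (distance of beaker from where it was at the start of the episode above 0.03 m).
It fails at once if the jar is moved by more than 30 mm (distance of jar from where it was at the start of the episode above 0.03 m).
It also fails if it takes over 58 s, if anything falls off the work surface, if the arm or the gripper's body presses on something with over 40 N, if the wrist force passes 120 N, or if a joint passes its speed limit or range.

ROBOT

A 7-joint arm with a two-finger parallel gripper is mounted at the origin on the work surface. World frame = base frame: x ahead of the robot, y to its left, z up, the work surface at z = 0. Lengths are in mm, angles in rad, forces in N, time in s.
With the tool pointing down it reaches from about 400 to 925 mm from the base axis. Payload 4.1 kg.
Tool frame: the origin (TCP) lies at the very end of the fingers, on their centre line; the grasp point (between the pads) lies 19 mm behind it; z points along the fingers, y is the line along which they close (so a half turn about z gives the same grasp; the last joint's range is limited). The gripper opens to 85 mm and grips with 20 to 120 N. Pads are 22 mm wide; open, the fingers measure 114 mm over their backs; the gripper's body (76 mm by 85 mm) begins 54 mm behind the grasp point. The pads swing forward as they close: fully open they stand 13 mm farther back than shut.
Start: joints at [1.017, 0.398, 0.045, 1.537, -0.019, 1.207, -0.051], TCP at [285.574, -583.945, 231.347] pointing down, gripper open.
Joint ranges: [-2.82, 2.82], [-0.49, 2.23], [-1.37, 1.46], [0, 2.46], [-1.36, 4.5], [0.23, 2], [-2.94, 2.94]. Speed limits (rad/s): [2.57, 2.57, 3.14, 3.14, 3.14, 3.14, 3.14].

INTERFACE

Orientations are given as [roll, pitch, yaw] about the fixed x, y, z axes, in that order (R = Rz(yaw) Ry(pitch) Rx(roll)).
In Python, from workcell import manip gives the robot as it stands.
- The arm moves only by the tool play_rows, never from a script. Its argument "moves" is a list of rows, each a list of 4 numbers: the shift along the tool's x, y, z normalised to -1 to 1, where 1 is 2 cm, then the turn about the tool's z normalised to -1 to 1, where 1 is 0.1 rad. A call has 1 to 5 rows; each row shifts and turns the commanded pose from where the row before left it, along the tool's axes as they then stand; what a row does not reach is not made up. A row lasts 1/12 s, in which the tool goes at most 41.7 mm and 7.16 degrees, less where a joint would pass 70% of its speed; a pose out of reach is approached as far as the arm can. A call with a number of a shift or a turn outside -1 to 1 is refused whole. A call with a gripper value outside its range is refused whole. "grip" is the opening, from 0 (shut) to 1 (fully open), set as the call begins (left out, the last holds). The fingers move at their own pace and stop on an object; "force" is the grip in N (left out, the last holds). Time passes only in rows, so rows that do not move let the fingers close. It gives the time, the measured TCP pose, the force, the opening and the grip force at its end, in the units of the state.
- manip.observe(): the state, without advancing time (a new reading comes with each control period).
- manip.capture(name): name is "side" or "top"; returns a dict with "image" (384x512x3 uint8, red, green, blue), "fx", "fy", "cx", "cy" (pixels), "eye" and "rotation" of the camera in the world. Camera axes: x right, y down, z forward; pixel columns grow to the right and rows downward; lengths in mm; the calibration is good to about 2 mm. A picture is of the moment at which its call begins. There is no depth.
- manip.sign_off(): hands the job in; it is judged then, once.
The state is a dict: "clock": time; "joint_positions": joint angles; "joint_vel": joint speeds; "joint_torque": joint torques, N m; "position": TCP position; "eef_rot": TCP orientation; "contact_force": force on the tool from outside, world axes, zero at the start; "ft_torque": the same for the moment, N m; "grip_width": finger opening in mm; "finger_force": force on a finger pad.
Only numpy, scipy, OpenCV 4.12 (cv2) and the standard library are available. Lean on these libraries where they do the work, as an engineer would, in place of code of your own. Each camera call takes 0.05 s, during which the arm holds its last target. There are 200 camera calls.

## Working session

There is one attempt and no reset: what is moved stays moved. The work goes in short steps, Python scripts to look and compute and a tool call to move; the robot and the scene stay as the last step left them, time stands still between calls to the robot, and variables do not carry over. Pictures are saved under pics/ and viewed, at most 10 in all, crops included, and the job is handed in when it is done.

Besides the shell and the picture viewer there is one more tool, called after ">>>" as name([rows], argument=value, ...), one row to a line, values as JSON. play_rows: Moves the arm, as the interface text tells. Scaled input: -1 to 1 covers 2 cm each way for a shift and 0.1 rad each way for a turn. Its arguments: {"type":"object","properties":{"moves":{"type":"array"},"grip":{"type":"number"},"force":{"type":"number"}},"required":["moves"]}

```bash
mkdir -p pics; ls; python3 - <<'E'
from workcell import manip
import cv2,pickle
d={}
for n in("side","top"):
    c=manip.capture(n);d[n]=c
    cv2.imwrite(f"pics/{n}0.png",c["image"][:,:,::-1])
    print(n,c["fx"],c["fy"],c["cx"],c["cy"],c["eye"],c["rotation"])
pickle.dump(d,open("c0.pkl","wb"))
print(manip.observe())
E
```

```text
pics
side 430.0840687776393 430.0840687776393 257.1903813840735 201.90538934101681 [134.35489835 664.09480707 905.66770761] [-2.35068506  0.01925367 -2.51564856]
top 367.6589141473053 367.6589141473053 258.7763693832883 189.91143675674562 [ 490.71633871   68.58677953 1129.46304389] [-3.04755369  0.00448719 -1.56544587]
{'clock': 0.1, 'joint_positions': array([ 1.01696777,  0.39912907,  0.04503187,  1.53771666, -0.01872328,
        1.20690888, -0.05068932]), 'joint_vel': array([ 0.00163521, -0.00230183,  0.00078958, -0.00464519,  0.00121821,
       -0.00185894,  0.00059561]), 'joint_torque': array([ 3.20273044e-03, -4.76264727e+01,  1.36980504e+00, -2.54950440e+01,
        1.18981491e-02,  5.04383861e-03,  1.12839120e-05]), 'position': array([ 285.33934405, -583.40496465,  230.37673038]), 'eef_rot': array([-3.13985506e+00,  9.77208795e-05,  4.54947790e-01]), 'contact_force': array([ 0.4246445 , -0.20773587,  0.16580961]), 'ft_torque': array([-0.03716551,  0.03973308,  0.01065843]), 'finger_force': 0.0, 'grip_width': 85.4665481832963}
```

View pics/side0.png

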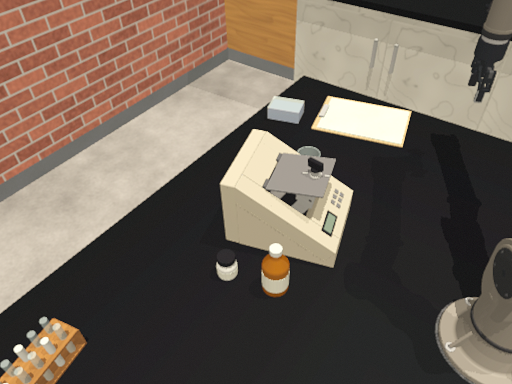

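View pics/top0.png

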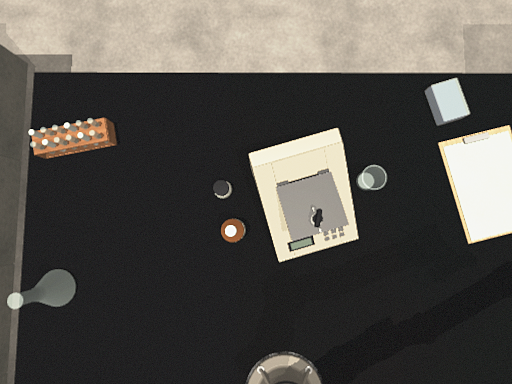

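```bash
cat > h.py <<'E'
import numpy as np,cv2,pickle
from scipy.spatial.transform import Rotation as Ro
def Rc(c): return Ro.from_euler("xyz",c["rotation"]).as_matrix()
def ray(c,u,v):
    d=Rc(c)@np.array([(u-c["cx"])/c["fx"],(v-c["cy"])/c["fy"],1]); return np.array(c["eye"]),d/np.linalg.norm(d)
def onz(c,u,v,z):
    e,d=ray(c,u,v); return e+d*(z-e[2])/d[2]
def tri(c1,p1,c2,p2):
    e1,d1=ray(c1,*p1);e2,d2=ray(c2,*p2)
    t=np.linalg.lstsq(np.c_[d1,-d2],e2-e1,rcond=None)[0]
    a,b=e1+t[0]*d1,e2+t[1]*d2; return (a+b)/2,np.linalg.norm(a-b)
def proj(c,P):
    q=Rc(c).T@(np.array(P)-np.array(c["eye"])); return np.array([c["cx"]+c["fx"]*q[0]/q[2],c["cy"]+c["fy"]*q[1]/q[2]])
E
python3 - <<'E'
from h import *
d=pickle.load(open("c0.pkl","rb"))
out=[]
for n,(x0,y0,x1,y1) in dict(side=(210,120,370,300),top=(235,115,395,275)).items():
    cr=d[n]["image"][y0:y1,x0:x1,::-1]
    out.append(cv2.resize(cr,None,fx=3.7 if n=="top" else 3.3,fy=3.7 if n=="top" else 3.3,interpolation=cv2.INTER_CUBIC))
    hsv=cv2.cvtColor(d[n]["image"],cv2.COLOR_RGB2HSV)
    m=cv2.inRange(hsv,(15,25,90),(35,120,255)); k=np.zeros_like(m);k[y0:y1,x0:x1]=255;m&=k
    cs=cv2.findContours(m,0,2)[0];c=max(cs,key=cv2.contourArea)
    print(n,cv2.approxPolyDP(cv2.convexHull(c),2.5,True)[:,0].tolist())
cv2.imwrite("pics/cs.png",out[0]);cv2.imwrite("pics/ct.png",out[1])
E
```

```text
side [[252, 129], [267, 131], [335, 158], [353, 191], [333, 267], [274, 257], [226, 239], [219, 183]]
top [[338, 128], [358, 238], [279, 262], [248, 154]]
```

View pics/cs.png

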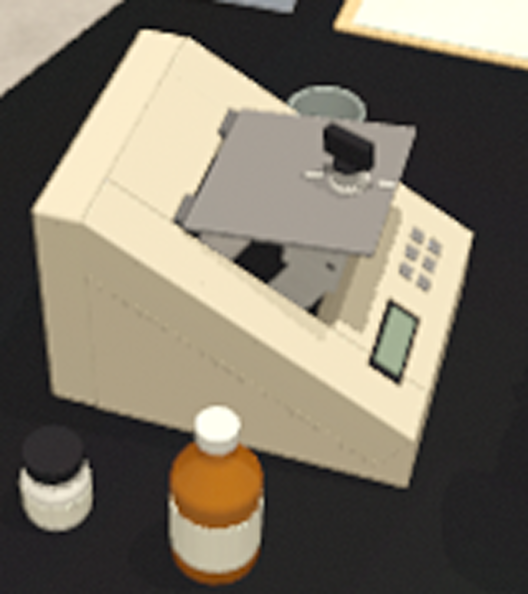

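View pics/ct.png

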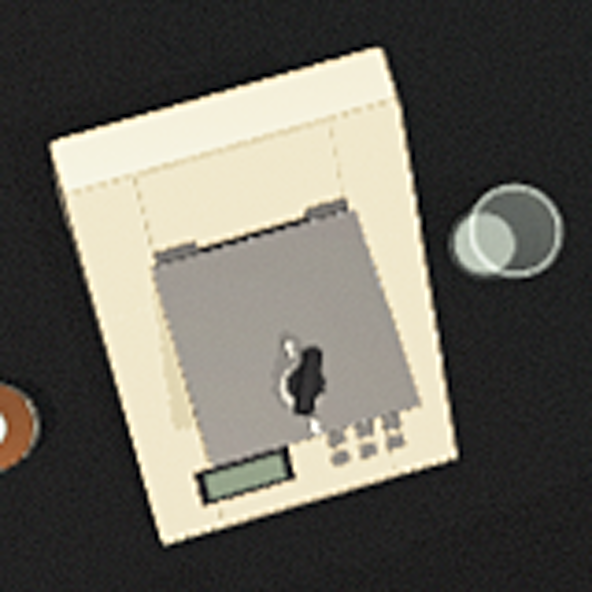

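```bash
cat >> h.py <<'E'
S=lambda x,y:(210+(x+.5)/3.3-.5,120+(y+.5)/3.3-.5)
T=lambda x,y:(235+(x+.5)/3.7-.5,115+(y+.5)/3.7-.5)
E
python3 - <<'E'
from h import *
d=pickle.load(open("c0.pkl","rb"));s,t=d["side"],d["top"]
pts=dict(BL=((35,212),(50,143)),BR=((145,30),(382,46)),FR=((472,235),(457,457)),FL=((415,440),(165,545)),
 cFR=((415,127),(422,408)),cFL=((377,252),(212,465)),cHL=((185,228),(155,265)),cHR=((232,112),(357,208)),
 wing=((348,150),(306,382)),wA=((328,135),(316,352)),wB=((370,165),(300,410)))
W={}
for k,(a,b) in pts.items():
    W[k],e=tri(s,S(*a),t,T(*b)); print(k,W[k].round(1),"gap",e.round(1))
# housing fit from 4 top corners
L=np.array([[170,120,210],[170,-120,210],[-130,-120,60],[-130,120,60.]])
G=np.array([W[k] for k in("BL","BR","FR","FL")])
lc,gc=L.mean(0),G.mean(0);a=L-lc;b=G-gc
yaw=np.arctan2((a[:,0]*b[:,1]-a[:,1]*b[:,0]).sum(),(a[:,:2]*b[:,:2]).sum())
R=Ro.from_euler("z",yaw).as_matrix();o=gc-R@lc
print("yaw",yaw,"origin",o.round(1),"resid",(G-(L@R.T+o)).round(1).tolist())
o[2]=0
Rp=R@Ro.from_euler("y",-30,degrees=True).as_matrix();P=o+R@[-26.1,0,120]
print("panel",P.round(1),Rp.round(3).tolist())
for k in W:
    if k[0] in"cw":print(k,"panel frame",(Rp.T@(W[k]-P)).round(1))
pickle.dump((yaw,P,Rp),open("pose.pkl","wb"))
E
```

```text
BL [670.3 100.1 206.5] gap 2.2
BR [ 738.7 -129.1  207.4] gap 3.2
FR [ 452.7 -214.5   56.4] gap 1.1
FL [383.9  13.9  57.1] gap 0.3
cFR [ 491.5 -153.2  199.3] gap 0.9
cFL [449.2 -12.2 198. ] gap 6.0
cHL [588.8  26.3 177.1] gap 3.5
cHR [ 634.2 -114.1  175.7] gap 6.0
wing [507.3 -71.2 224.7] gap 1.2
wA [527.8 -77.6 225.3] gap 0.1
wB [487.8 -68.1 221.7] gap 3.5
yaw 0.29121016894334895 origin [542.3 -63.1  -3.1] resid [[-0.3, -0.5, -0.4], [-0.8, 0.2, 0.6], [0.5, 0.9, -0.5], [0.7, -0.6, 0.3]]
panel [517.3 -70.6 120. ] [[0.83, -0.287, -0.479], [0.249, 0.958, -0.144], [0.5, 0.0, 0.866]]
cFR panel frame [ -2.3 -71.7  92.9]
cFL panel frame [-2.9 75.5 91.7]
cHL panel frame [112.   72.3   1.3]
cHR panel frame [114.1 -75.2  -1.5]
wing panel frame [44.   2.3 95.5]
wA panel frame [59.6 -9.7 87.1]
wB panel frame [ 27.1  10.9 101.8]
```

The side view shows the open cover and the wing (315,165), with the bottle and jar on its near side. The top view shows the wing at (318,218), turned about 30° clockwise off the ribs. The beaker is to the right. The console corners fit to within 1 mm. The cover is open about 0.65 rad.

The plan is to straddle the wing with half-open fingers and press the cover shut.

>>> play_rows([
  [0,0,-1,1],
  [0,0,-1,0.64],
  [0,0,-1,0],
  [0.828,-0.965,0,0],
  [0.828,-0.965,0,0],
], grip=0.75, force=30)

```text
clock: 0.52
position: [305.3, -538.6, 292.2]
eef_rot: [3.139, 0.0, 0.287]
contact_force: [1.5, 0.5, -1.2]
grip_width: 64.2
finger_force: 0.0
```

>>> play_rows([
  [0.828,-0.965,0,0],
  [0.828,-0.965,0,0],
  [0.828,-0.965,0,0],
  [0.828,-0.965,0,0],
  [0.828,-0.965,0,0],
])

```text
clock: 0.93
position: [358.0, -419.8, 290.9]
eef_rot: [-3.141, 0.0, 0.291]
contact_force: [0.2, -0.1, -0.2]
grip_width: 63.6
finger_force: 0.0
```

>>> play_rows([
  [0.828,-0.965,0,0],
  [0.828,-0.965,0,0],
  [0.828,-0.965,0,0],
  [0.828,-0.965,0,0],
  [0.828,-0.965,0,0],
])

```text
clock: 1.35
position: [409.6, -303.7, 290.9]
eef_rot: [-3.141, 0.001, 0.291]
contact_force: [0.6, 0.0, 0.3]
grip_width: 64.1
finger_force: 0.0
```

>>> play_rows([
  [0.828,-0.965,0,0],
  [0.828,-0.965,0,0],
  [0.828,-0.965,0,0],
  [0.828,-0.965,0,0],
  [0.828,-0.965,0,0],
])

```text
clock: 1.77
position: [461.1, -187.6, 291.0]
eef_rot: [-3.141, 0.001, 0.291]
contact_force: [-0.2, 0.1, -1.0]
grip_width: 63.8
finger_force: 0.0
```

>>> play_rows([
  [0.828,-0.965,0,0],
  [0.828,-0.965,0,0],
  [0.828,-0.965,0,0],
  [0.828,-0.965,0,0],
  [0.828,-0.965,0,0],
])

```text
clock: 2.18
position: [512.8, -71.5, 290.9]
eef_rot: [-3.141, 0.001, 0.291]
contact_force: [0.4, -0.7, 0.4]
grip_width: 64.1
finger_force: 0.0
```

>>> play_rows([
  [0,0,0,0],
  [0,0,0,0],
  [0,0,0,0],
])

```text
clock: 2.43
position: [512.4, -73.4, 290.9]
eef_rot: [3.141, 0.001, 0.29]
contact_force: [-0.1, 0.1, -0.9]
grip_width: 64.1
finger_force: 0.0
```

>>> play_rows([
  [0,0,1,0],
  [0,0,1,0],
  [0,0,1,0],
  [0,0,1,0],
])

```text
clock: 2.77
position: [512.2, -74.6, 210.4]
eef_rot: [3.141, 0.0, 0.288]
contact_force: [-0.4, -0.1, 0.8]
grip_width: 64.0
finger_force: 0.0
```

>>> play_rows([
  [0,0,0.4,0],
  [0,0,0.4,0],
  [0,0,0.4,0],
  [0,0,0.4,0],
  [0,0,0.4,0],
])

```text
clock: 3.18
position: [513.3, -73.1, 171.4]
eef_rot: [3.141, -0.001, 0.29]
contact_force: [-0.2, -1.1, 0.2]
grip_width: 64.1
finger_force: 0.4
```

```bash
python3 - <<'E'
from workcell import manip
import cv2,numpy as np
a=manip.capture("side")["image"][110:290,200:380,::-1];b=manip.capture("top")["image"][115:275,235:395,::-1]
cv2.imwrite("pics/p1.png",np.hstack([cv2.resize(a,(400,400),interpolation=2),cv2.resize(b,(400,400),interpolation=2)]))
E
```

```text
(no output)
```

View pics/p1.png

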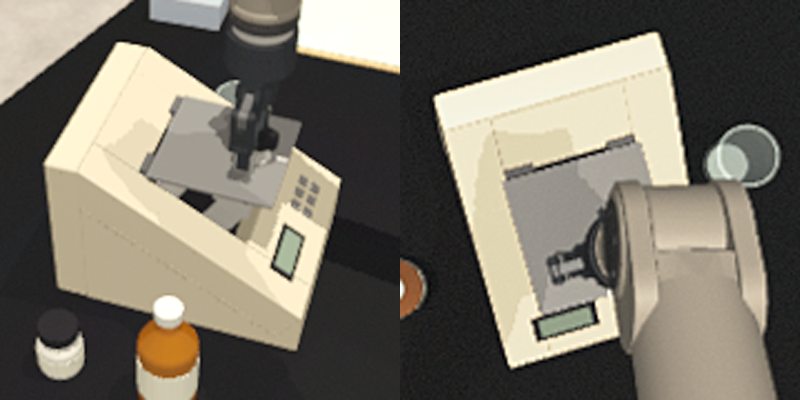

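The left view shows the fingers straddling the wing and the cover moving down. Both look clean, so I'll keep going down.

>>> play_rows([
  [0,0,0.4,0],
  [0,0,0.4,0],
  [0,0,0.4,0],
  [0,0,0.4,0],
  [0,0,0.3,0],
])

```text
clock: 3.7
position: [512.5, -72.6, 132.2]
eef_rot: [-3.141, 0.001, 0.291]
contact_force: [0.2, 0.2, 1.1]
grip_width: 64.0
finger_force: 0.3
```

>>> play_rows([
  [0,0,0.2,0],
  [0,0,0.1,0],
  [0,0,0,0],
])

```text
clock: 3.95
position: [512.4, -72.7, 126.6]
eef_rot: [-3.141, 0.001, 0.291]
contact_force: [-0.3, -0.1, -0.2]
grip_width: 63.7
finger_force: 0.0
```

Force is still low, so the cover isn't home yet. I'll go on in small steps.

>>> play_rows([
  [0,0,0.1,0],
  [0,0,0.1,0],
  [0,0,0,0],
])

```text
clock: 4.2
position: [512.8, -72.7, 123.1]
eef_rot: [3.142, 0.0, 0.291]
contact_force: [-0.6, 0.1, -0.2]
grip_width: 64.0
finger_force: 0.0
```

>>> play_rows([
  [0,0,0.1,0],
  [0,0,0,0],
])

```text
clock: 4.37
position: [512.7, -72.7, 121.1]
eef_rot: [3.142, 0.0, 0.291]
contact_force: [0.5, 0.2, -0.9]
grip_width: 63.8
finger_force: 0.0
```

>>> play_rows([
  [0,0,0.1,0],
  [0,0,0,0],
])

```text
clock: 4.53
position: [513.1, -72.8, 120.2]
eef_rot: [3.141, -0.0, 0.291]
contact_force: [-2.3, 0.5, 6.0]
grip_width: 63.9
finger_force: 3.0
```

>>> play_rows([
  [0,0,0.1,0],
  [0,0,0,0],
])

```text
clock: 4.7
position: [513.2, -72.7, 119.8]
eef_rot: [3.141, -0.0, 0.291]
contact_force: [-5.6, 0.5, 16.6]
grip_width: 64.1
finger_force: 8.9
```

```bash
python3 - <<'E'
from workcell import manip
import cv2,numpy as np
c=manip.capture("side");print(manip.observe()["contact_force"])
a=c["image"][130:260,230:360,::-1]
cv2.imwrite("pics/p2.png",cv2.resize(a,(580,580),interpolation=2))
E
```

```text
[-5.71313873 -0.53500726 18.05191753]
```

View pics/p2.png

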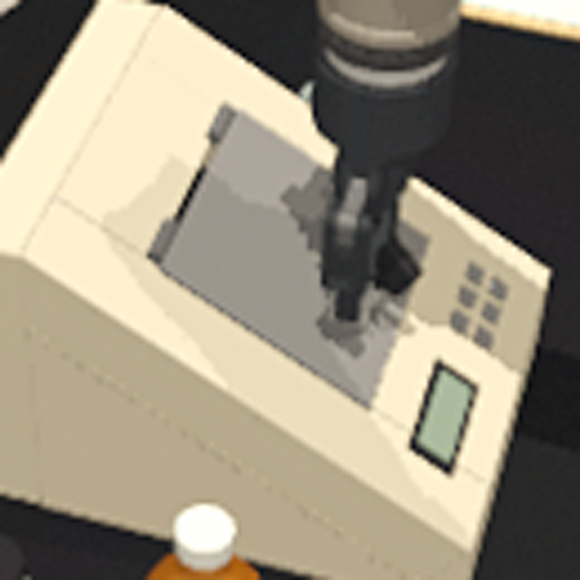

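The cover lies flush on the face, with the fingers on either side of the wing. Next I'll rise to wing height, shift down the slope and squeeze; the squeeze should also line the wing up with the slot.

>>> play_rows([
  [0,0,-0.7,0],
  [-0.4,0,-0.7,0],
  [-0.4,0,0,0],
  [0,0,0,0],
])

```text
clock: 5.08
position: [496.2, -78.1, 145.3]
eef_rot: [3.141, 0.001, 0.29]
contact_force: [-0.2, -0.4, -1.3]
grip_width: 64.0
finger_force: 0.0
```

>>> play_rows([
  [0,0,0,0],
  [0,0,0,0],
  [0,0,0,0],
  [0,0,0,0],
  [0,0,0,0],
], grip=0.4, force=20)

```text
clock: 5.5
position: [497.1, -76.5, 144.7]
eef_rot: [-3.14, 0.001, 0.291]
contact_force: [-2.1, 1.5, -0.5]
grip_width: 34.2
finger_force: 0.8
```

>>> play_rows([
  [0,0,-0.17,0],
  [0,0,0,0],
  [0,0,0,0],
  [0,0,0,0],
  [0,0,0,0],
], grip=0.0, force=20)

```text
clock: 5.92
position: [494.8, -74.2, 147.6]
eef_rot: [-3.136, 0.005, 0.292]
contact_force: [-5.0, 7.7, -0.5]
grip_width: 11.4
finger_force: 25.4
```

>>> play_rows([
  [0,0,0,0],
  [0,0,0,0],
  [0,0,0,0],
])

```text
clock: 6.17
position: [494.8, -74.2, 147.6]
eef_rot: [-3.136, 0.005, 0.292]
contact_force: [-6.0, 7.1, 0.4]
grip_width: 11.5
finger_force: 25.4
```

```bash
python3 - <<'E'
from workcell import manip
import cv2,numpy as np
c=manip.capture("side");o=manip.observe();print(o["contact_force"],o["ft_torque"],o["grip_width"])
a=c["image"][150:240,270:360,::-1]
cv2.imwrite("pics/p3.png",cv2.resize(a,(580,580),interpolation=2))
E
```

```text
[-4.98612525  7.45743882  0.06499281] [ 1.53665305  1.00549847 -0.01348863] 11.097717047998824
```

View pics/p3.png

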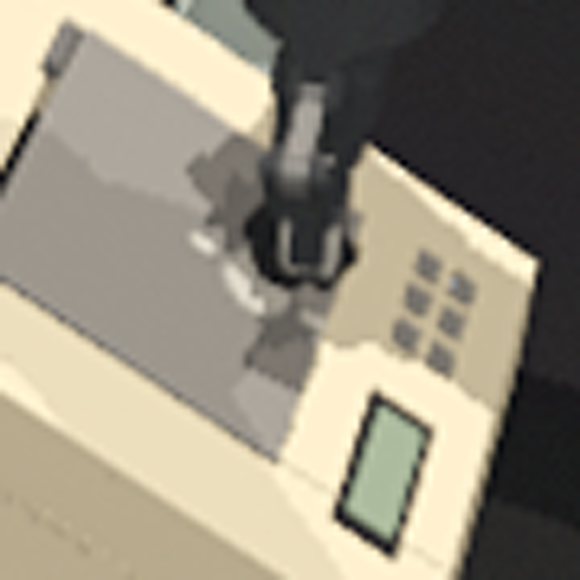

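The wing is gripped in line with the ribs at 11.4 mm. A small sideways load of about 8 N shows, so I'll relieve it and then push in along the fastener's axis.

>>> play_rows([
  [-0.05,-0.15,0,0],
  [0,0,0,0],
], force=40)

```text
clock: 6.38
position: [494.5, -73.9, 148.0]
eef_rot: [-3.14, 0.002, 0.292]
contact_force: [-1.3, 3.4, -3.3]
grip_width: 10.7
finger_force: 44.6
```

>>> play_rows([
  [0.11,0,0.195,0],
  [0.11,0,0.195,0],
  [0,0,0,0],
])

```text
clock: 6.63
position: [498.7, -72.7, 140.5]
eef_rot: [-3.14, 0.003, 0.291]
contact_force: [-5.2, 3.5, 3.3]
grip_width: 11.0
finger_force: 45.6
```

>>> play_rows([
  [0.11,0,0.195,0],
  [0,0,0,0],
])

```text
clock: 6.8
position: [500.8, -72.1, 136.7]
eef_rot: [-3.14, 0.003, 0.291]
contact_force: [-6.0, 3.6, 5.0]
grip_width: 10.7
finger_force: 45.7
```

>>> play_rows([
  [0.05,0,0.087,0],
  [0,0,0,0],
])

```text
clock: 6.97
position: [501.6, -71.9, 135.2]
eef_rot: [-3.14, 0.003, 0.291]
contact_force: [-6.0, 3.1, 4.0]
grip_width: 10.8
finger_force: 45.8
```

>>> play_rows([
  [0.05,0,0.087,0],
  [0,0,0,0],
])

```text
clock: 7.13
position: [502.0, -71.8, 134.5]
eef_rot: [-3.14, 0.005, 0.291]
contact_force: [-9.2, 3.6, 10.1]
grip_width: 10.8
finger_force: 46.6
```

It is fully in: about 15.5 mm of travel, and the force is rising at the stop. Now I'll turn it clockwise.

>>> play_rows([
  [0,0,0,0.7],
  [0,0,0,0.7],
  [0,0,0,0.7],
  [0,0,0,0],
])

```text
clock: 7.47
position: [501.4, -69.6, 134.5]
eef_rot: [-3.138, 0.006, 0.081]
contact_force: [-10.3, 5.5, 12.1]
grip_width: 10.7
finger_force: 56.4
```

>>> play_rows([
  [0,0,0,0.7],
  [0,0,0,0.7],
  [0,0,0,0.7],
  [0,0,0,0],
])

```text
clock: 7.8
position: [501.1, -68.3, 134.9]
eef_rot: [-3.138, 0.008, -0.128]
contact_force: [-12.7, 8.7, 17.0]
grip_width: 11.0
finger_force: 78.0
```

>>> play_rows([
  [-0.05,-0.05,0,0.7],
  [0,0,0,0.7],
  [0,0,0,0.7],
  [0,0,0,0],
], force=20)

```text
clock: 8.13
position: [500.8, -67.1, 135.5]
eef_rot: [-3.139, 0.007, -0.338]
contact_force: [-13.5, 8.0, 19.3]
grip_width: 10.8
finger_force: 97.4
```

>>> play_rows([
  [0,0,0,0.7],
  [0,0,0,0.7],
  [0,0,0,0],
])

```text
clock: 8.38
position: [500.6, -66.8, 136.2]
eef_rot: [-3.14, 0.008, -0.478]
contact_force: [-14.7, 9.1, 23.4]
grip_width: 11.0
finger_force: 107.0
```

The wing is about 0.70 rad round, so the pin is caught. I'll let go, lift and look.

>>> play_rows([
  [0,0,0,0],
  [0,0,0,0],
  [0,0,0,0],
  [0,0,0,0],
], grip=0.45, force=20)

```text
clock: 8.72
position: [502.8, -73.3, 134.3]
eef_rot: [3.139, -0.001, -0.48]
contact_force: [-4.0, -1.0, 3.6]
grip_width: 37.8
finger_force: 2.6
```

>>> play_rows([
  [0,0,-1,0],
  [0,0,-1,0],
  [0,0,-1,0],
  [-1,0,0,-0.7],
  [-1,0,0,-0.7],
])

```text
clock: 9.13
position: [469.8, -54.4, 195.5]
eef_rot: [-3.14, -0.007, -0.337]
contact_force: [0.1, 0.2, -0.9]
grip_width: 38.7
finger_force: 0.0
```

>>> play_rows([
  [-1,0,0,-1],
  [-1,0,0,-1],
  [-1,0,0,-1],
  [-1,0,0,-1],
  [-1,0,0,-1],
], grip=0)

```text
clock: 9.55
position: [369.5, -40.2, 194.1]
eef_rot: [3.14, -0.003, 0.167]
contact_force: [-1.0, 0.3, 0.2]
grip_width: 0.1
finger_force: 0.0
```

>>> play_rows([
  [0,0,0,-1],
  [0,0,0,0],
  [0,0,0,0],
])

```text
clock: 9.8
position: [370.3, -40.5, 194.2]
eef_rot: [3.14, -0.003, 0.258]
contact_force: [0.9, 0.1, 0.3]
grip_width: 0.1
finger_force: 0.0
```

```bash
python3 - <<'E'
from workcell import manip
import cv2,numpy as np
from h import *
yaw,P,Rp=pickle.load(open("pose.pkl","rb"))
c=manip.capture("side");t=manip.capture("top");o=manip.observe();print(o["contact_force"],o["position"],o["eef_rot"])
w=P+Rp@[0,0,26]
im=[]
for k in(c,t):
    u,v=proj(k,w).round().astype(int);print(u,v);im.append(cv2.resize(k["image"][v-35:v+35,u-35:u+35,::-1],(400,400),interpolation=2))
cv2.imwrite("pics/p4.png",np.hstack(im))
E
```

```text
[ 0.09809269 -0.19352596  0.04175631] [370.13970605 -40.27883973 193.92643541] [ 3.14098131e+00 -1.72053408e-03  2.59032791e-01]
314 189
314 220
```

View pics/p4.png

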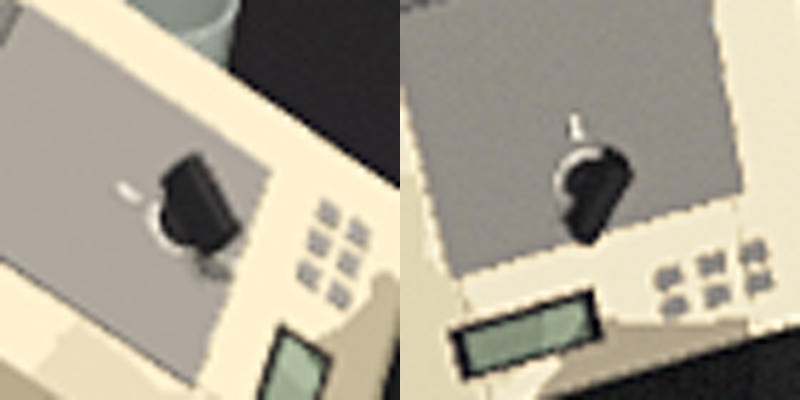

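The wing stays in, with its disc down on the cover, and sits about 40° round. The cover is shut. I'll push the wing's lower end (585,240 in the crop) up the slope with closed fingers.

>>> play_rows([
  [0.84,0.65,0,-0.32],
  [0.84,0.65,0.7,0],
  [0.84,0.65,0.7,0],
  [0.84,0.65,0.7,0],
  [0,0,0.7,0],
])

```text
clock: 10.32
position: [453.1, -72.6, 137.3]
eef_rot: [3.14, -0.005, 0.29]
contact_force: [0.4, 0.3, 1.1]
grip_width: 0.1
finger_force: 0.0
```

>>> play_rows([
  [0.25,0,0,0],
  [0.25,0,0,0],
  [0.25,0,0,0],
  [0,0,0,0],
])

```text
clock: 10.65
position: [464.3, -66.1, 138.6]
eef_rot: [3.141, -0.003, 0.294]
contact_force: [0.3, -0.1, 0.6]
grip_width: 0.3
finger_force: 0.0
```

>>> play_rows([
  [0.2,0,0,0],
  [0.2,0,0,0],
  [0.2,0,0,0],
  [0,0,0,0],
])

```text
clock: 10.98
position: [470.4, -63.8, 136.8]
eef_rot: [-3.14, 0.008, 0.292]
contact_force: [-7.4, -1.6, 2.9]
grip_width: 0.1
finger_force: 3.5
```

>>> play_rows([
  [0.15,0,0,0],
  [0.15,0,0,0],
  [0,0,0,0],
])

```text
clock: 11.23
position: [472.1, -62.1, 135.8]
eef_rot: [-3.137, 0.017, 0.292]
contact_force: [-13.7, -0.3, 5.9]
grip_width: 0.1
finger_force: 6.8
```

>>> play_rows([
  [0.15,0,0,0],
  [0.15,0,0,0],
  [0,0,0,0],
])

```text
clock: 11.48
position: [477.5, -59.2, 135.3]
eef_rot: [-3.136, 0.016, 0.293]
contact_force: [-8.8, 0.3, 2.8]
grip_width: -0.1
finger_force: 9.6
```

```bash
python3 - <<'E'
from workcell import manip
import cv2,numpy as np
from h import *
yaw,P,Rp=pickle.load(open("pose.pkl","rb"))
c=manip.capture("side");t=manip.capture("top")
w=P+Rp@[0,0,26]
im=[]
for k in(c,t):
    u,v=proj(k,w).round().astype(int);im.append(cv2.resize(k["image"][v-35:v+35,u-35:u+35,::-1],(400,400),interpolation=2))
cv2.imwrite("pics/p5.png",np.hstack(im))
E
```

```text
(no output)
```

View pics/p5.png

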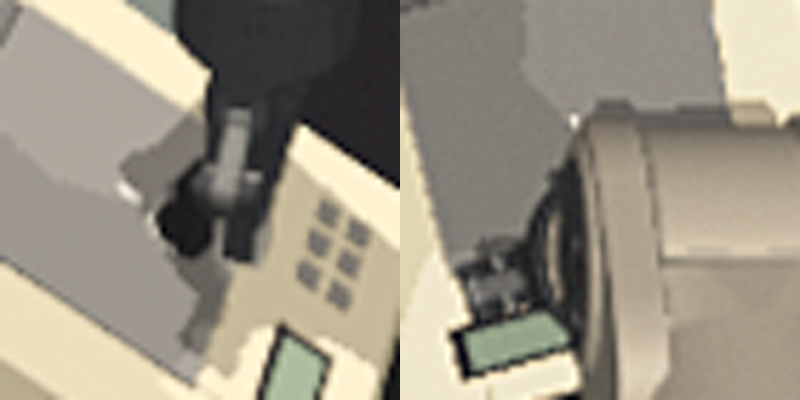

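The side view shows the wing now nearly across the slope, with its end at (185,225). I'll keep going until the stop shows as force.

>>> play_rows([
  [0.15,0.05,0,0],
  [0.15,0.05,0,0],
  [0,0,0,0],
])

```text
clock: 11.83
position: [481.5, -57.2, 136.1]
eef_rot: [-3.131, 0.022, 0.294]
contact_force: [-21.8, 6.8, 15.9]
grip_width: 0.2
finger_force: 14.8
```

>>> play_rows([
  [0.1,0,0,0],
  [0.1,0,0,0],
  [0,0,0,0],
])

```text
clock: 12.08
position: [482.4, -56.5, 136.2]
eef_rot: [-3.131, 0.028, 0.293]
contact_force: [-28.5, 6.0, 22.8]
grip_width: 0.2
finger_force: 18.7
```

The force is rising with little travel, so this is the stop. I'll back off, lift and check.

>>> play_rows([
  [-0.6,0,0,0],
  [-1,0,0,0],
  [-1,0,-1,0],
  [-1,0,-1,0],
  [-1,0,-1,0],
])

```text
clock: 12.5
position: [406.6, -85.5, 198.3]
eef_rot: [3.142, -0.0, 0.293]
contact_force: [0.1, -0.3, 0.7]
grip_width: -0.4
finger_force: 0.0
```

>>> play_rows([
  [-1,0,-1,0],
  [-1,0,0,0],
  [0,0,0,0],
  [0,0,0,0],
])

```text
clock: 12.83
position: [369.1, -97.3, 218.2]
eef_rot: [3.14, -0.002, 0.292]
contact_force: [0.2, 0.2, -1.2]
grip_width: -0.1
finger_force: 0.0
```

```bash
python3 - <<'E'
from workcell import manip
import cv2,numpy as np
from h import *
yaw,P,Rp=pickle.load(open("pose.pkl","rb"))
c=manip.capture("side");t=manip.capture("top")
w=P+Rp@[0,0,26]
im=[]
for n,k in(("s",c),("t",t)):
    u,v=proj(k,w).round().astype(int);r=k["image"][v-35:v+35,u-35:u+35,::-1]
    m=(r.max(2)<60).astype(np.uint8);q,l,st,ce=cv2.connectedComponentsWithStats(m);i=l[35,35]
    f=lambda p:((proj(k,P+Rp@p)-[u-35,v-35])*400/70).round()
    print(n,"wing ends if 90deg",f([0,22,26]),f([0,-22,26]))
    im.append(cv2.resize(r,(400,400),interpolation=2))
cv2.imwrite("pics/p6.png",np.hstack(im))
E
```

```text
s wing ends if 90deg [188. 233.] [211. 170.]
t wing ends if 90deg [155. 211.] [244. 184.]
```

View pics/p6.png

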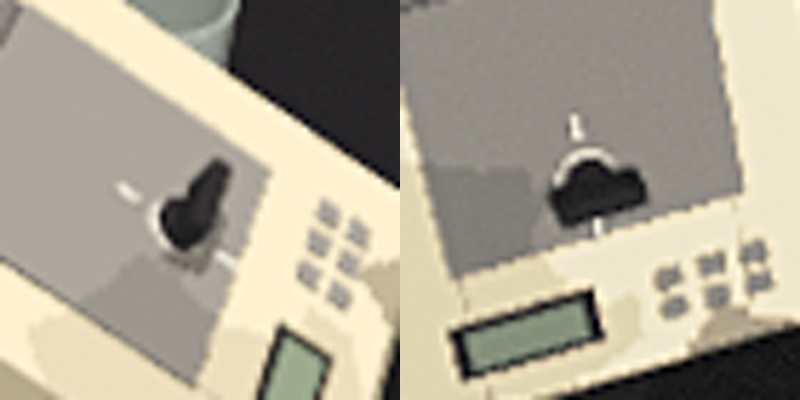

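The wing lies across the slope, parallel to the cover's edge: (560,220) to (640,190) in the top crop, matching the predicted 90° line. Its disc is down on the cover, the cover is shut, and the robot is clear. I'll hand it in.

```bash
python3 -c "
from workcell import manip
print(manip.sign_off())"
```

```text
the job is handed in; nothing more can be done
None
```

The cover is shut and the winged fastener is pushed in and turned to its stop across the slope, with the arm clear of everything. I handed the job in at about 13 s on the clock, and the sign-off returned no verdict.

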